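Fit a preload clip on a model-car damper

ROBOT

A 6-joint arm with a two-finger parallel gripper is mounted at the origin on the work surface. World frame = base frame: x ahead of the robot, y to its left, z up, the work surface at z = 0. Lengths are in m, angles in rad, forces in N, time in s.
With the tool pointing down it reaches from about 0.375 to 0.975 m from the base axis. Payload 3.8 kg.
Tool frame: the origin (TCP) lies between the finger pads; the fingertips stand 22 mm ahead of it and the grasp point (between the pads) lies 3 mm ahead of it; z points along the fingers, y is the direction in which the jaws open and shut (so a half turn about z gives the same grasp; the last joint's range is limited). The gripper opens to 85 mm and grips with 20 to 120 N. Pads are 22 mm wide; open, the fingers measure 114 mm over their backs; the gripper's body (76 mm by 85 mm) begins 54 mm behind the grasp point. The pads swing forward as they close: fully open they stand 13 mm farther back than shut.
Start: joints at [-1.368, 0.264, 1.604, -0, 1.274, -0.037], TCP at [0.16, -0.656, 0.253] pointing down, gripper open.
Joint ranges: [-2.63, 2.63], [-0.94, 2.18], [0.31, 2.57], [-1.31, 4.45], [0, 2.66], [-2.55, 2.55]. Speed limits (rad/s): [2.57, 2.57, 3.14, 3.14, 3.14, 3.14].

INTERFACE

Orientations are given as [roll, pitch, yaw] about the fixed x, y, z axes, in that order (R = Rz(yaw) Ry(pitch) Rx(roll)).
In Python, from bench import arm, capture gives the robot as it stands.
- The arm moves only by the shell command python3 -m handwheel 'ROWS'. ROWS is JSON, a list of rows, each a list of 5 numbers: the shift along the tool's x, y, z in m, then the turn about the tool's z in rad, then the finger opening in m, from 0 to 0.0854. In form: [[tx, ty, tz, turn, hand], ...]. A call has 1 to 20 rows; each row shifts and turns the commanded pose from where the row before left it, along the tool's axes as they then stand; what a row does not reach is not made up. A row lasts 1/10 s, in which the tool goes at most 50 mm and 8.59 degrees, less where a joint would pass 70% of its speed; a pose out of reach is approached as far as the arm can. A call with a gripper value outside its range is refused whole. The fingers move at their own pace and stop on an object; the grip force is fixed at half the most. Time passes only in rows, so rows that do not move let the fingers close. It gives the time, the measured TCP pose, the force and the opening at its end, in the units of the state.
- arm.get_state(): the state, without advancing time (a new reading comes with each control period).
- capture(name): name is "side" or "top" or "wrist"; returns a dict with "frame" (400x640x3 uint8, blue, green, red), "K" (3x3 intrinsics, pixels), "k1" (the pictures are not rectified: a ray, as slopes to the right and down, at radius r is drawn at 1 + k1 r^2 times it, then the intrinsics apply), "R" (3x3) and "t" (3): a world point X has camera coordinates R X + t. Camera axes: x right, y down, z forward; pixel columns grow to the right and rows downward; lengths in m; the calibration is good to about 2 mm. A picture is of the moment at which its call begins. There is no depth.
- arm.finish_job(): hands the job in, once; it reports no verdict.
The state is a dict: "time_s": time; "q": joint angles; "qvel": joint speeds; "joint_efforts": joint torques, N m; "ee_pos": TCP position; "orientation": TCP orientation; "force": force on the tool from outside, world axes, zero at the start; "ft_torque": the same for the moment, N m; "grip_width": finger opening in m.
Only numpy, scipy, OpenCV 4.12 (cv2) and the standard library are available. Lean on these libraries where they do the work, as an engineer would, in place of code of your own. Each camera call takes 0.05 s, during which the arm holds its last target. There are 200 camera calls.

TASK

Take the orange C-clip from its grey holder and gently snap it, gap down, right down onto the bare silver shaft of the damper lying in the black stand, well clear of the red spring cup, with its tab upright. Then slide it along the shaft until you feel it bear firmly against the red cup, hold that push for a moment, and do not shift the cup. Let go, leaving the clip there, and leave the other things on the bench alone.

Things in the scene. Friction and masses are not known exactly. Their poses are not given: they have to be found in the camera images.
- clip_tab (a point): orange C-clip, loose, upright on its two feet in a shallow pocket, gap down: 36 mm wide (x), 12 mm thick (y), 65 mm tall, 40 g. Its tab, the part to grip, is 22 mm wide (x), 12 mm thick (y), from 27 to 65 mm over the feet; this point is on the tab's centre line 51 mm over the feet. x: across the legs, y: through the thickness (bore axis), z: up
- clip_bore (a point): centre of the clip's bore, 40 mm below clip_tab, 11 mm over the feet, same axes; on the shaft's axis when the clip is fully down. Legs 18.8 mm apart, flat crown 8 mm above this point; two sprung white noses narrow the gap to 12.6 mm: snapping onto the shaft takes 3 to 8 N, sliding along it then drags with 1 to 5 N. The clip is 6 mm from bore centre to either face
- stand: black damper stand, fixed, 70 mm (x) by 200 mm (y), origin under its centre. The level silver shaft, 16 mm thick, lies along its y, 50 mm up, bare from a fixed blue collar (34 mm disc, face at y = -32 mm) to the red spring cup, whose free face (its centre: cup_face, axes as the stand's) is not measured: anywhere from y = +8 to +26 mm. Uprights at y = +-85 mm, 60 mm high
- holder: grey clip holder, fixed, 100 mm (x) by 70 mm (y), origin under its centre on the bench; the clip's feet stand 8 mm over the bench and the pocket's walls reach 18 mm
- oil: small oil bottle, 34 mm across, 85 mm tall, loose, to be left alone; origin under its centre
- wheel: black rubber wheel lying flat, 68 mm across, 30 mm tall, loose, to be left alone; origin under its centre
- driver: screwdriver lying on the bench, 160 mm long along its x, loose, to be left alone
- sleeve: blue sleeve 36 mm thick at the damper's spring end, fixed on the shaft; origin on the shaft's axis at the sleeve's near face (51 mm to +y of the stand's centre, 50 mm up), y along the shaft. A yellow spring sticks out of it to -y and ends in a red spring cup: 34 mm disc whose free face lies somewhere 25 to 43 mm to -y of here, not measured. Only friction holds the cup: over about 10 N shifts it
Not all that is in view belongs to the job. Of the things that look like the stand, take the one that is farthest to the robot's left at the start.

How it is judged:
By the outcome, as a careful person would: the job done as asked, in the order asked, and still so for the second after the job is handed in, with the robot touching nothing.
It also fails if it takes over 58 s, if anything falls off the work surface, if the arm or the gripper's body presses on something with over 40 N, if the wrist force passes 120 N, or if a joint passes its speed limit or range.

## Working session

There is one attempt and no reset: what is moved stays moved. The work goes in short steps, Python scripts to look and compute and a shell command to move; the robot and the scene stay as the last step left them, time stands still between calls to the robot, and variables do not carry over. Pictures are saved under pics/ and viewed, about 8 in all and at most 12, crops included, and the job is handed in when it is done.

```bash
mkdir -p pics; ls; python3 - <<'E'
from bench import arm, capture
import cv2
for n in("top","side"):
    c=capture(n); cv2.imwrite(f"pics/{n}0.png",c["frame"]); print(n,c["K"],c["k1"],c["R"],c["t"])
print(arm.get_state())
E
```

```text
pics
top [[390.44258629   0.         322.42793164]
 [  0.         390.44258629 200.18146902]
 [  0.           0.           1.        ]] -0.06284768580661988 [[-8.22014656e-04 -9.99979569e-01  6.33928385e-03]
 [-9.81755483e-01 -3.98388728e-04 -1.90147344e-01]
 [ 1.90145984e-01 -6.37993058e-03 -9.81735097e-01]] [-0.12504733  0.51087096  1.07547434]
side [[501.25792453   0.         316.93177264]
 [  0.         501.25792453 204.91895982]
 [  0.           0.           1.        ]] -0.1627011682019331 [[-0.97574657 -0.21888565  0.00277514]
 [-0.14182967  0.6224888  -0.76967008]
 [ 0.16674224 -0.75139654 -0.63843579]] [0.46591981 0.1952659  1.14651682]
{'time_s': 0.1, 'q': array([-1.36790744e+00,  2.64687549e-01,  1.60527174e+00, -7.23096614e-06,
        1.27370048e+00, -3.68763744e-02]), 'qvel': array([ 0.00045723, -0.00163158, -0.00454743,  0.00185956,  0.00200687,
       -0.00094857]), 'joint_efforts': array([ 6.78327506e-04, -5.16704965e+01, -3.68592417e+01, -1.05311932e-05,
        6.41561914e-03,  9.96564154e-06]), 'ee_pos': array([ 0.16017952, -0.65506893,  0.25206139]), 'orientation': array([-3.13952668e+00, -6.93055990e-05,  2.39767315e-01]), 'force': array([ 0.09942111,  0.39512408, -0.58457776]), 'ft_torque': array([-0.04268388, -0.02939545, -0.00709222]), 'grip_width': 0.08593918984848158}
```

View pics/top0.png

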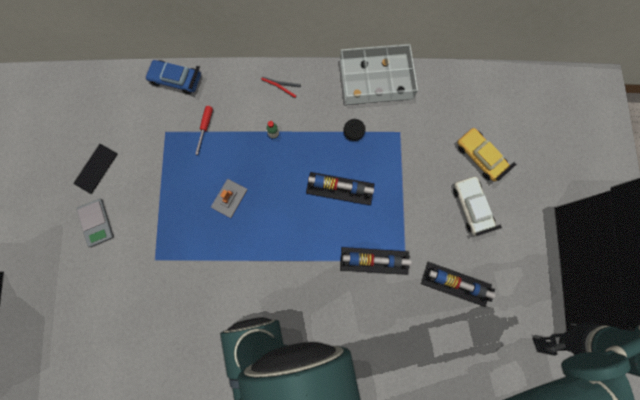

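View pics/side0.png

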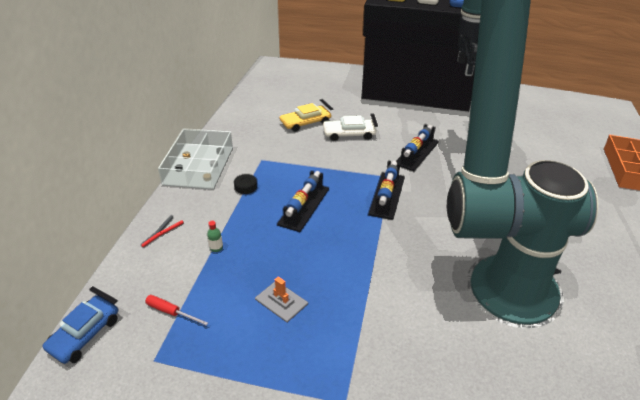

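The top picture shows three damper stands at (341,187), (375,260) and (459,283). Image left is the robot's left (+y), so (341,187) on the blue mat is farthest left. The clip in its holder is at (229,197). I'll confirm with an enlarged crop.

```bash
cat > h.py <<'E'
import numpy as np, cv2
def ray(c,u,v):
    d=np.array([c["k1"],0,0,0,0.])
    p=cv2.undistortPoints(np.array([[[u,v]]],float),c["K"],d)[0,0]
    return -c["R"].T@c["t"], c["R"].T@np.array([p[0],p[1],1])
def onz(c,u,v,z):
    o,d=ray(c,u,v); return o+d*(z-o[2])/d[2]
def proj(c,X):
    return cv2.projectPoints(np.array(X,float).reshape(-1,1,3),cv2.Rodrigues(c["R"])[0],c["t"],c["K"],np.array([c["k1"],0,0,0,0.]))[0][:,0]
def crop(f,x,y,w,h,s,name):
    cv2.imwrite(name,cv2.resize(f[y:y+h,x:x+w],None,fx=s,fy=s,interpolation=cv2.INTER_CUBIC))
E
python3 - <<'E'
import cv2
from h import *
t=cv2.imread("pics/top0.png"); s=cv2.imread("pics/side0.png")
r=lambda f,x,y,w,h,k:cv2.resize(f[y:y+h,x:x+w],None,fx=k,fy=k,interpolation=cv2.INTER_CUBIC)
a=r(t,200,160,190,60,4)   # 760x240
b=r(s,240,160,190,85,4)
b=b[:,:760]
cv2.imwrite("pics/c0.png",np.vstack([a,b]))
E
```

```text
(no output)
```

View pics/c0.png

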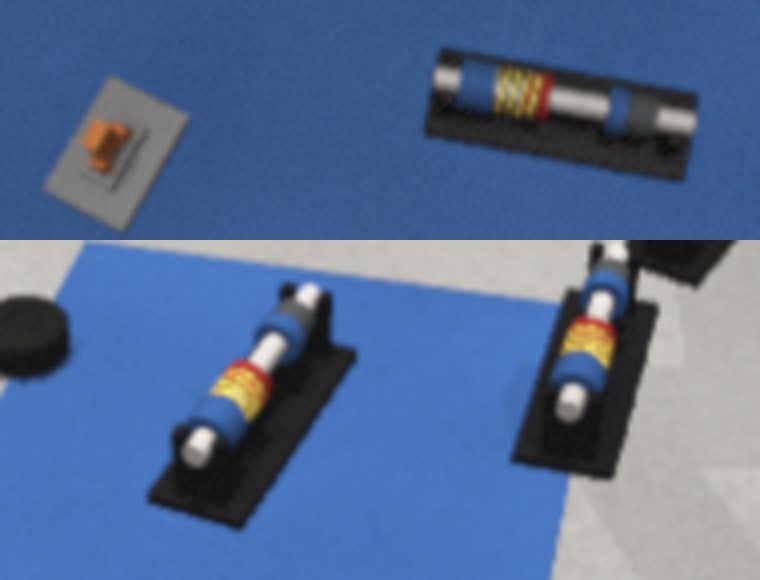

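The crop confirms it. The damper on the mat has a full run of bare shaft at crop (550..608,100), with its red cup at (545,95) and blue collar at (618,110). The clip is upright in its holder at (107,145).

```bash
python3 - <<'E'
from h import *
from bench import capture
c=capture("top"); s=capture("side")
T=lambda u,v:(200+u/4,160+v/4)
S=lambda u,v:(240+u/4,160+(v-240)/4)
print("holder",[onz(c,*T(*p),.006).round(4)[:2].tolist() for p in((110,77),(188,118),(124,231),(45,187))])
H=np.mean([onz(c,*T(*p),.006) for p in((110,77),(188,118),(124,231),(45,187))],0);print(H)
print("stand T",[onz(c,*T(*p),.006).round(4)[:2].tolist() for p in((441,48),(697,94),(684,181),(426,134))])
print("stand S",[onz(s,*S(*p),.006).round(4)[:2].tolist() for p in((150,498),(242,527),(356,350))])
print("shaft ends/ cup/collar T",[onz(c,*T(*p),.05).round(4)[:2].tolist() for p in((435,77),(695,121),(549,97),(608,106))])
print("S",[onz(s,*S(*p),.05).round(4)[:2].tolist() for p in((197,452),(310,292),(255,375),(280,335))])
print("tab top",onz(c,*T(100,132),.073),onz(s,*S(0,0),.073))
E
```

```text
holder [[0.5838, 0.1624], [0.552, 0.1019], [0.4659, 0.1466], [0.4991, 0.2075]]
[0.525187   0.15459482 0.006     ]
stand T [[0.6064, -0.0885], [0.5707, -0.2823], [0.5039, -0.2708], [0.5397, -0.0776]]
stand S [[0.6026, -0.0868], [0.5372, -0.0731], [0.5031, -0.2715]]
shaft ends/ cup/collar T [[0.5728, -0.0854], [0.5401, -0.274], [0.5579, -0.1682], [0.5512, -0.211]]
S [[0.5699, -0.0889], [0.5374, -0.2737], [0.5527, -0.1738], [0.5465, -0.2204]]
tab top [0.5269122  0.15132328 0.073     ] [ 0.88229142 -0.5997044   0.073     ]
```

```bash
python3 -m handwheel '[[0.0304,-0.0389,0,0,0.085],[0.0304,-0.0389,0,0,0.085],[0.0304,-0.0389,0,0,0.085],[0.0304,-0.0389,0,0,0.085],[0.0304,-0.0389,0,0,0.085],[0.0304,-0.0389,0,0,0.085],[0.0304,-0.0389,0,0,0.085],[0.0304,-0.0389,0,0,0.085],[0.0304,-0.0389,0,0,0.085],[0.0304,-0.0389,0,0,0.085],[0.0304,-0.0389,0,0,0.085],[0.0304,-0.0389,0,0,0.085],[0.0304,-0.0389,0,0,0.085],[0.0304,-0.0389,0,0,0.085],[0.0304,-0.0389,0,0,0.085],[0.0304,-0.0389,0,0,0.085],[0.0304,-0.0389,0,0,0.085],[0.0304,-0.0389,0,0,0.085]]'
python3 -m handwheel '[[0,0,0,-0.14,0.05],[0,0,0,-0.14,0.05],[0,0,0,-0.14,0.05],[0,0,0,-0.14,0.05],[0,0,0,-0.14,0.05],[0,0,0,-0.14,0.05],[0,0,0,-0.14,0.05],[0,0,0,-0.14,0.05],[0,0,0,-0.14,0.05],[0,0,0,-0.14,0.05],[0,0,0,-0.14,0.05],[0,0,0,-0.14,0.05],[0,0,0,-0.14,0.05],[0,0,0,-0.14,0.05],[0,0,0,-0.14,0.05],[0,0,0,-0.14,0.05],[0,0,0,-0.14,0.05],[0,0,0,0,0.05],[0,0,0,0,0.05]]'
python3 - <<'E'
from bench import *
from h import *
c=capture("wrist"); cv2.imwrite("pics/w1.png",c["frame"]); print(c["K"],c["R"],c["t"],c["k1"],arm.get_state()["q"])
np.save("w1.npy",c,allow_pickle=True)
E
```

```text
time_s: 2.0
ee_pos: [0.5259, 0.1566, 0.2532]
orientation: [3.141, -0.0, 0.24]
force: [0.3, -1.0, 1.0]
grip_width: 0.085
time_s: 3.9
ee_pos: [0.5254, 0.1544, 0.2532]
orientation: [-3.141, -0.0, 2.617]
force: [0.0, 0.9, -0.2]
grip_width: 0.0499
[[307.23113251   0.         327.12419674]
 [  0.         307.23113251 196.19044183]
 [  0.           0.           1.        ]] [[ 5.01700530e-01  8.65041055e-01 -7.42402494e-04]
 [ 8.29024853e-01 -4.80566682e-01  2.85960586e-01]
 [ 2.47010873e-01 -1.44082048e-01 -9.58241093e-01]] [-0.39581936 -0.39828926  0.2710704 ] -0.05954190114156761 [ 2.40373043e-01  2.34309907e-02  1.87736322e+00  2.59681377e-05
  1.24104251e+00 -8.05849298e-01]
```

View pics/w1.png

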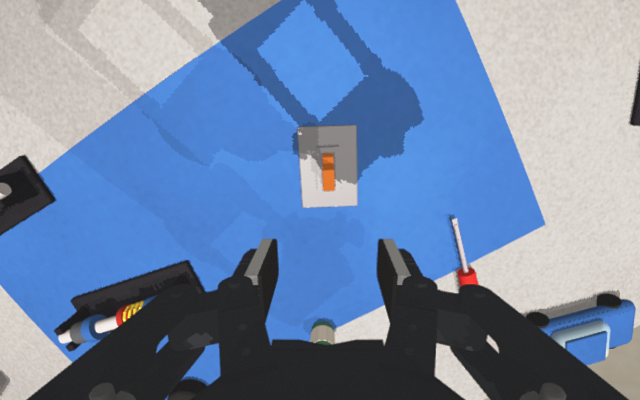

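```bash
python3 - <<'E'
from h import *
crop(cv2.imread("pics/w1.png"),285,115,90,100,6,"pics/w1c.png")
E
```

```text
(no output)
```

View pics/w1c.png

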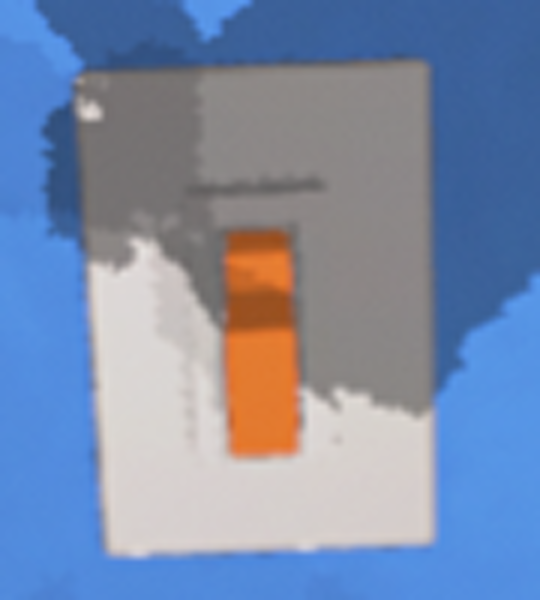

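The tab's top face in the crop spans x 229..298 and y 329..456. The holder corners are at crop (80,73), (430,62), (435,545) and (107,553).

```bash
python3 - <<'E'
from h import *
from bench import arm
c=np.load("w1.npy",allow_pickle=True).item()
P=lambda u,v:(285+u/6,115+v/6)
q=np.array([onz(c,*P(*p),.073) for p in((228,329),(297,328),(299,455),(230,457))])
print(q.round(4)); m=q.mean(0)
x=q[3]+q[2]-q[0]-q[1]; y=q[1]+q[2]-q[0]-q[3]
print("tab",m, "len",np.linalg.norm(x)/2,np.linalg.norm(y)/2,"ang x",np.arctan2(x[1],x[0]),"ang y",np.arctan2(y[1],y[0]))
h=np.array([onz(c,*P(*p),.008) for p in((80,73),(430,62),(435,545),(107,553))]);print(h.round(4),h.mean(0))
e=h[3]+h[2]-h[0]-h[1];print(np.arctan2(e[1],e[0]))
s=arm.get_state();psi=s["orientation"][2];d=(m-s["ee_pos"])
print(s["ee_pos"],psi,"tx,ty",d[0]*np.cos(psi)+d[1]*np.sin(psi), d[0]*np.sin(psi)-d[1]*np.cos(psi))
E
```

```text
[[0.5135 0.1551 0.073 ]
 [0.5191 0.1651 0.073 ]
 [0.5383 0.1545 0.073 ]
 [0.5327 0.1442 0.073 ]]
tab [0.52589017 0.15471729 0.073     ] len 0.02196230139793907 0.011561436788579293 ang x -0.5086959262181195 ang y 1.0679494039305046
[[0.4664 0.1482 0.008 ]
 [0.4987 0.2081 0.008 ]
 [0.586  0.1617 0.008 ]
 [0.5531 0.1015 0.008 ]] [0.52607672 0.15489995 0.008     ]
-0.49125655336032203
[0.52545237 0.15444007 0.25316298] 2.6170102412725162 tx,ty -0.0002400883631754948 0.0004592115558331232
```

```bash
python3 -m handwheel '[[0,0,0.04,-0.027,0.05],[0,0.0004,0.04,0,0.05],[0,0,0.04,0,0.04],[0,0,0.03,0,0.04],[0,0,0.02,0,0.04],[0,0,0.01,0,0.04],[0,0,0.009,0,0.04],[0,0,0,0,0.04],[0,0,0,0,0.04]]'
python3 -m handwheel '[[0,0,0,0,0.02],[0,0,0,0,0.02],[0,0,0,0,0.005],[0,0,0,0,0.005],[0,0,0,0,0.005],[0,0,0,0,0.005],[0,0,0,0,0.005]]'
python3 -m handwheel '[[0,0,-0.01,0,0.005],[0,0,-0.02,0,0.005],[0,0,-0.04,0,0.005],[0,0,-0.04,0,0.005],[0,0,-0.04,0,0.005],[0,0,0,0,0.005]]'
python3 - <<'E'
from bench import *
from h import *
c=capture("wrist"); f=c["frame"];s=capture("side")["frame"]
crop(f,220,150,200,150,3.5,"pics/w2.png")
cv2.imwrite("pics/s2.png",s)
E
```

```text
time_s: 4.85
ee_pos: [0.5266, 0.155, 0.0653]
orientation: [3.14, 0.001, 2.646]
force: [-0.8, 0.2, 0.8]
grip_width: 0.0399
time_s: 5.55
ee_pos: [0.5266, 0.155, 0.0654]
orientation: [3.14, 0.001, 2.647]
force: [-0.5, -0.2, 5.9]
grip_width: 0.011
time_s: 6.15
ee_pos: [0.5296, 0.1558, 0.2217]
orientation: [3.133, 0.009, 2.647]
force: [1.7, 0.7, -0.3]
grip_width: 0.0113
```

View pics/w2.png

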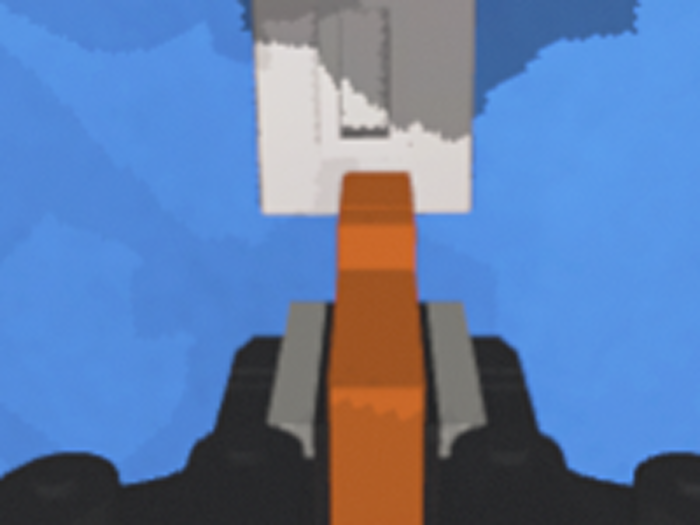

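The clip came out cleanly, centred in the pads with its tab gripped and the pocket empty. Next I'll move over the shaft.

```bash
python3 -m handwheel '[[-0.01,-0.015,0,0,0.005],[-0.0195,-0.031,0,0,0.005],[-0.0195,-0.031,0,0,0.005],[-0.0195,-0.031,0,0,0.005],[-0.0195,-0.031,0,0,0.005],[-0.0195,-0.031,0,0,0.005],[-0.0195,-0.031,0,0,0.005],[-0.0195,-0.031,0,0,0.005],[-0.0195,-0.031,0,0,0.005],[-0.0195,-0.031,0,0,0.005],[0,0,0,-0.104,0.005],[0,0,0,-0.104,0.005],[0,0,0,-0.105,0.005],[0,0,0.03,0,0.005],[0,0,0.01,0,0.005],[0,0,0,0,0.005],[0,0,0,0,0.005],[0,0,0,0,0.005]]'
python3 - <<'E'
from bench import *
from h import *
c=capture("wrist"); np.save("w3.npy",c,allow_pickle=True); cv2.imwrite("pics/w3.png",c["frame"])
print(arm.get_state()["ee_pos"],arm.get_state()["force"])
E
```

```text
time_s: 8.05
ee_pos: [0.5499, -0.1921, 0.175]
orientation: [-3.141, 0.001, 2.96]
force: [0.7, 0.0, -0.4]
grip_width: 0.0111
[ 0.5500863  -0.19223087  0.17536539] [-0.4531519   0.30484    -0.19379444]
```

View pics/w3.png

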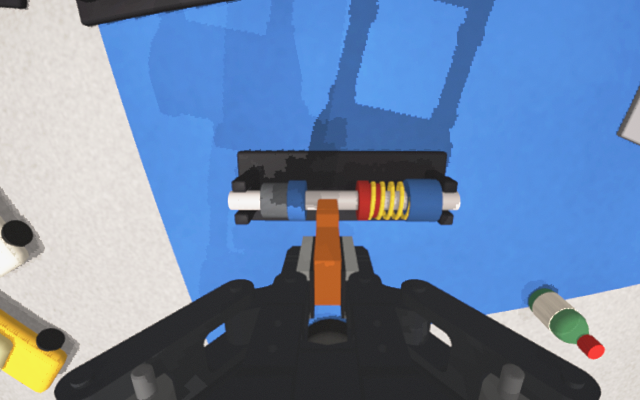

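The shaft runs along row ~201 from column 229 to 461. The blue collar's face is at column 306 and the red cup's face at column 358, and the tab hangs over the bare part at 327. I'll measure the shaft's edges with code.

```bash
python3 - <<'E'
from h import *
c=np.load("w3.npy",allow_pickle=True).item(); f=c["frame"].astype(int)
for u in(232,236,310,314,345,349,353,452,457):
    b=f[180:225,u]; print(u,[f"{180+i}:{tuple(x)}" for i,x in enumerate(b.tolist()) if 8<=i<=34 and min(x)>110])
for v in (188,192,196,200,204,208): print(v,[tuple(x) for x in f[v,352:362].tolist()],[tuple(x) for x in f[v,302:310].tolist()])
E
```

```text
232 ['191:(112, 116, 122)', '192:(151, 156, 167)', '193:(189, 196, 209)', '194:(207, 214, 223)', '195:(220, 224, 232)', '196:(228, 232, 239)', '197:(233, 237, 242)', '198:(238, 240, 244)', '199:(241, 243, 245)', '200:(244, 245, 246)', '201:(245, 246, 247)', '202:(244, 246, 247)', '203:(244, 245, 246)', '204:(243, 244, 246)', '205:(243, 245, 246)', '206:(242, 244, 246)', '207:(239, 242, 246)', '208:(231, 236, 244)', '209:(227, 211, 212)']
236 ['192:(127, 130, 138)', '193:(189, 196, 209)', '194:(208, 215, 223)', '195:(219, 224, 232)', '196:(227, 232, 238)', '197:(233, 237, 242)', '198:(237, 240, 244)', '199:(241, 243, 245)', '200:(244, 245, 246)', '201:(245, 246, 247)', '202:(244, 246, 247)', '203:(244, 245, 246)', '204:(242, 244, 246)', '205:(241, 243, 245)', '206:(242, 243, 246)', '207:(239, 242, 245)', '208:(231, 237, 244)', '209:(229, 213, 215)']
310 ['191:(116, 119, 125)', '192:(135, 138, 147)', '193:(140, 145, 153)', '194:(143, 147, 155)', '195:(146, 150, 159)', '196:(149, 153, 162)', '197:(152, 157, 166)', '198:(154, 158, 168)', '199:(157, 161, 171)', '200:(158, 163, 171)', '201
[... 3910 characters left out ...]
49), (116, 83, 65), (132, 124, 126), (157, 162, 170), (159, 164, 172), (158, 161, 170), (158, 162, 170)]
204 [(195, 201, 214), (195, 201, 214), (195, 202, 214), (191, 198, 210), (180, 186, 197), (146, 151, 166), (80, 83, 130), (41, 44, 149), (44, 50, 181), (45, 50, 186)] [(150, 95, 58), (140, 89, 54), (119, 87, 69), (133, 125, 128), (156, 162, 171), (156, 161, 171), (157, 161, 171), (156, 161, 171)]
208 [(175, 180, 191), (175, 180, 191), (175, 180, 191), (166, 171, 180), (145, 149, 157), (114, 117, 136), (55, 58, 121), (35, 40, 149), (43, 49, 178), (43, 49, 182)] [(147, 93, 57), (143, 91, 56), (127, 83, 60), (129, 120, 122), (163, 169, 180), (197, 204, 217), (229, 233, 241), (231, 234, 242)]
```

```bash
python3 - <<'E'
from h import *
from scipy.spatial.transform import Rotation as Ro
from bench import arm
c=np.load("w3.npy",allow_pickle=True).item(); f=c["frame"].astype(int)
s=arm.get_state(); R=Ro.from_euler("xyz",s["orientation"]).as_matrix(); p=s["ee_pos"]; psi=s["orientation"][2]
def mid(u,a,b):
    o,d1=ray(c,u,a);_,d2=ray(c,u,b)
    d=d1/np.linalg.norm(d1)+d2/np.linalg.norm(d2)
    return o+d*(.05-o[2])/d[2]
S=np.array([mid(u,a,b) for u,a,b in((234,190.9,209.2),(312,190.7,209.6),(349,190.7,209.6),(455,191.5,209.2))])
print(S.round(4)); k=np.polyfit(S[:,1],S[:,0],1); print("shaft yaw",-np.arctan(k[0]), "turned tool psi-pi",psi-np.pi)
cup=mid(357.6,190.7,209.6);col=mid(304.5,190.7,209.6)
y=np.array([np.sin(np.arctan(k[0])),np.cos(np.arctan(k[0]))])
print("bare len",(cup-col)[:2]@y)
for n,q in(("shaftmid",(cup+col)/2),("cup",cup),("col",col)):print(n,(R.T@(q-p)).round(4))
# clip predicted
hsv=cv2.cvtColor(c["frame"],cv2.COLOR_BGR2HSV); m=cv2.inRange(hsv,(5,150,60),(18,255,255))
ys,xs=np.nonzero(m[150:330,290:365]); ys+=150;xs+=290
for v in range(ys.min(),ys.min()+12,2): print(v,xs[ys==v].min(),xs[ys==v].max())
print("max row",ys.max())
for n,X in(("foot+x",(.018,0,.0574)),("foot-x",(-.018,0,.0574)),("top+",(.011,0,-.0076)),("top-",(-.011,0,-.0076)),("tabbot-",(-.011,0,.0304)),("bodytop-",(-.018,0,.0304)),("tcp",(0,0,0))):
    print(n,proj(c,[p+R@(np.array(X)+np.array([0,dy,0])) for dy in(-.006,.006)]).round(1).tolist())
crop(c["frame"],290,180,80,130,4.5,"pics/w3c.png")
E
```

```text
[[ 0.5388 -0.2709  0.05  ]
 [ 0.5508 -0.2064  0.05  ]
 [ 0.5564 -0.1759  0.05  ]
 [ 0.5728 -0.0877  0.05  ]]
shaft yaw -0.18342713174385336 turned tool psi-pi -0.1817698704449029
bare len 0.04441667564906216
shaftmid [-0.003   0.0022  0.1254]
cup [-0.003   0.0244  0.1254]
col [-0.003  -0.02    0.1254]
200 319 335
202 318 336
204 318 336
206 318 336
208 318 337
210 317 337
max row 304
foot+x [[318.9, 200.4], [338.7, 200.4]]
foot-x [[319.4, 254.2], [338.1, 254.2]]
top+ [[314.9, 264.1], [344.2, 264.1]]
top- [[315.5, 309.3], [343.3, 309.3]]
tabbot- [[318.0, 265.5], [339.9, 265.5]]
bodytop- [[318.2, 276.7], [339.8, 276.7]]
tcp [[315.8, 277.7], [342.9, 277.7]]
```

View pics/w3c.png

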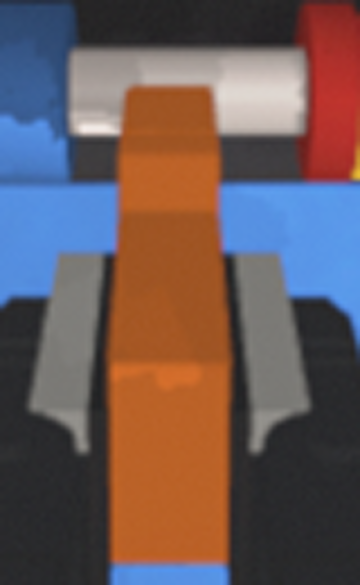

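The clip hangs over bare shaft. Its upper foot edge is at row 199.3 (the model predicted 200.4), and the shaft is aligned with the tool to 0.1°. The shaft lies about 3.5 mm toward tool -x, so I'll correct, go down to just above it and look again.

```bash
python3 -m handwheel '[[-0.0035,0,0.01,0,0.005],[0,0,0.02,0,0.005],[0,0,0.015,0,0.005],[0,0,0.008,0,0.005],[0,0,0,0,0.005],[0,0,0,0,0.005],[0,0,0,0,0.005],[0,0,0,0,0.005]]'
python3 - <<'E'
from bench import *
from h import *
from scipy.spatial.transform import Rotation as Ro
c=capture("wrist"); np.save("w4.npy",c,allow_pickle=True); s=capture("side"); np.save("s4.npy",s,allow_pickle=True)
st=arm.get_state();p=st["ee_pos"];R=Ro.from_euler("xyz",st["orientation"]).as_matrix();print(p,st["orientation"],st["force"])
a=cv2.resize(c["frame"][170:310,280:380],None,fx=4,fy=4,interpolation=cv2.INTER_CUBIC)
X0=int(proj(s,[p])[0,0])-40;Y0=int(proj(s,[p])[0,1])-35
b=cv2.resize(s["frame"][Y0:Y0+112,X0:X0+80],None,fx=5,fy=5,interpolation=cv2.INTER_CUBIC)
cv2.imwrite("pics/w4.png",np.hstack([a,b])); print(X0,Y0)
for n,X in(("foot+x",(.018,0,.0574)),("foot-x",(-.018,0,.0574)),("top+",(.011,0,-.0076)),("top-",(-.011,0,-.0076))):
    print(n,[proj(k,[p+R@(np.array(X)+np.array([0,dy,0])) for dy in(-.006,.006)]).round(1).tolist() for k in(c,s)])
f=c["frame"]
for u in(300,310,345,352): print(u,[(170+i,int(f[170+i,u].min())) for i in range(0,60)][::1])
E
```

```text
time_s: 8.9
ee_pos: [0.5535, -0.1929, 0.1223]
orientation: [-3.141, 0.002, 2.96]
force: [1.3, 0.3, -1.6]
grip_width: 0.0112
[ 0.55330198 -0.19283573  0.12206419] [-3.14135967e+00  1.31208428e-03  2.95979711e+00] [ 0.07839177 -0.37045441  0.20589586]
264 132
foot+x [[[319.1, 199.3], [338.9, 199.3]], [[312.2, 185.5], [310.4, 188.0]]]
foot-x [[[319.6, 253.0], [338.3, 253.0]], [[299.9, 182.3], [298.1, 184.8]]]
top+ [[[315.2, 262.4], [344.4, 262.4]], [[309.7, 165.0], [307.8, 167.5]]]
top- [[[315.8, 307.6], [343.5, 307.6]], [[302.0, 163.1], [300.0, 165.5]]]
300 [(170, 38), (171, 39), (172, 38), (173, 37), (174, 39), (175, 37), (176, 37), (177, 37), (178, 37), (179, 38), (180, 38), (181, 38), (182, 39), (183, 38), (184, 37), (185, 40), (186, 37), (187, 36), (188, 36), (189, 34), (190, 35), (191, 37), (192, 37), (193, 40), (194, 44), (195, 43), (196, 42), (197, 43), (198, 43), (199, 42), (200, 44), (201, 42), (202, 42), (203, 42), (204, 44), (205, 48), (206, 77), (207, 108), (208, 115), (209, 123), (210, 130), (211, 138), (212, 139), (213, 142), (214, 145), (215, 152), (216, 160), (217, 162)
[... 1509 characters left out ...]
 (229, 162)]
352 [(170, 40), (171, 42), (172, 40), (173, 39), (174, 43), (175, 41), (176, 40), (177, 38), (178, 39), (179, 38), (180, 39), (181, 40), (182, 40), (183, 39), (184, 40), (185, 40), (186, 39), (187, 41), (188, 40), (189, 41), (190, 38), (191, 39), (192, 38), (193, 38), (194, 37), (195, 39), (196, 37), (197, 35), (198, 35), (199, 36), (200, 38), (201, 35), (202, 39), (203, 36), (204, 35), (205, 46), (206, 94), (207, 137), (208, 147), (209, 151), (210, 157), (211, 161), (212, 170), (213, 186), (214, 192), (215, 198), (216, 204), (217, 212), (218, 215), (219, 214), (220, 214), (221, 210), (222, 206), (223, 203), (224, 199), (225, 197), (226, 193), (227, 190), (228, 185), (229, 166)]
```

View pics/w4.png

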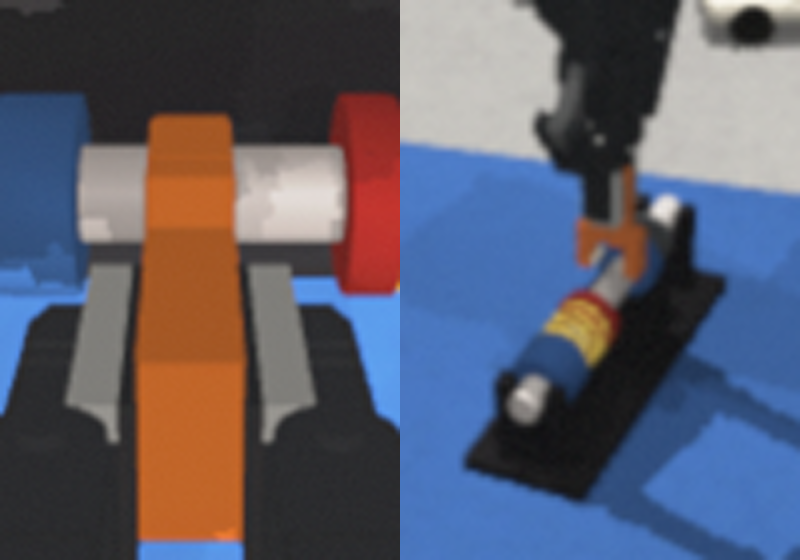

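```bash
python3 - <<'E'
from h import *
from scipy.spatial.transform import Rotation as Ro
from bench import arm
c=np.load("w4.npy",allow_pickle=True).item(); f=c["frame"]
for u in(310,345,352): print([int(x) for x in f[226:236,u].min(1)])
st=arm.get_state();p=st["ee_pos"];R=Ro.from_euler("xyz",st["orientation"]).as_matrix();print(p)
for b in(229.8,230.3):
  for u in(310,345):
    o,d1=ray(c,u,205.9);_,d2=ray(c,u,b); d=d1/np.linalg.norm(d1)+d2/np.linalg.norm(d2)
    a=np.arccos(d1@d2/np.linalg.norm(d1)/np.linalg.norm(d2))/2; print("dist from edge angle",.008/np.sin(a), "geom",abs((.05-o[2])/d[2])*np.linalg.norm(d))
    print((R.T@(o+d*(.05-o[2])/d[2]-p)).round(5))
# clip feet edge as seen, at foot height
for v in(198.2,198.7): print("foot+ x",(R.T@(onz(c,328,v,p[2]-.0574)-p)).round(4))
for v in(260,305.2): print("top x",(R.T@(onz(c,328,v,p[2]+.0076)-p)).round(4))
E
```

```text
[148, 146, 143, 132, 100, 64, 60, 59, 60, 73]
[185, 182, 177, 162, 121, 65, 57, 57, 58, 72]
[193, 190, 185, 166, 122, 66, 57, 59, 58, 63]
[ 0.55330198 -0.19283573  0.12206419]
dist from edge angle 0.206931923603222 geom 0.20599827999509313
[ 0.00051 -0.01261  0.07207]
dist from edge angle 0.20695700254385102 geom 0.20599735900255187
[0.00051 0.01078 0.07206]
dist from edge angle 0.20271610724643685 geom 0.20606120773415423
[ 0.00033 -0.01261  0.07207]
dist from edge angle 0.20274066900310167 geom 0.20606027753184422
[0.00033 0.01078 0.07206]
foot+ x [ 0.0187 -0.0006  0.0574]
foot+ x [ 0.0184 -0.0006  0.0574]
top x [ 0.0121 -0.0007 -0.0076]
top x [-0.0098 -0.0007 -0.0076]
```

The clip and shaft line up to about 0.5 mm: bore at +0.5 mm and shaft at +0.4 mm in tool x. I'll go down in small steps, watching the force.

```bash
python3 -m handwheel '[[0,0,0.003,0,0.005],[0,0,0.003,0,0.005],[0,0,0.003,0,0.005],[0,0,0.002,0,0.005],[0,0,0,0,0.005],[0,0,0,0,0.005]]'
python3 -m handwheel '[[0,0,0.002,0,0.005],[0,0,0.002,0,0.005],[0,0,0,0,0.005]]'
python3 -m handwheel '[[0,0,0.002,0,0.005],[0,0,0.001,0,0.005],[0,0,0,0,0.005]]'
```

```text
time_s: 9.6
ee_pos: [0.5528, -0.1926, 0.1101]
orientation: [3.141, -0.0, 2.96]
force: [-0.3, 0.6, -0.2]
grip_width: 0.0111
time_s: 9.9
ee_pos: [0.5537, -0.193, 0.107]
orientation: [-3.141, 0.002, 2.96]
force: [1.5, -0.2, 2.4]
grip_width: 0.0109
time_s: 10.2
ee_pos: [0.5535, -0.193, 0.104]
orientation: [-3.141, 0.002, 2.96]
force: [1.1, -0.1, 3.2]
grip_width: 0.0113
```

```bash
python3 -m handwheel '[[0,0,0.001,0,0.005],[0,0,0.001,0,0.005],[0,0,0.001,0,0.005],[0,0,0,0,0.005]]'
python3 -m handwheel '[[0,0,0.001,0,0.005],[0,0,0.001,0,0.005],[0,0,0,0,0.005],[0,0,0,0,0.005]]'
python3 -m handwheel '[[0,0,0.001,0,0.005],[0,0,0.0005,0,0.005],[0,0,0,0,0.005],[0,0,0,0,0.005]]'
```

```text
time_s: 10.6
ee_pos: [0.5527, -0.1926, 0.0995]
orientation: [3.142, -0.0, 2.96]
force: [3.0, -1.3, -2.3]
grip_width: 0.0111
time_s: 11.0
ee_pos: [0.553, -0.1926, 0.0978]
orientation: [3.141, 0.0, 2.96]
force: [5.5, -1.0, -4.3]
grip_width: 0.0109
time_s: 11.4
ee_pos: [0.5529, -0.1926, 0.0968]
orientation: [3.142, 0.0, 2.96]
force: [4.8, 0.3, -2.0]
grip_width: 0.0114
```

The clip has snapped over (fz went from +3 to -4). There's a small sideways load of about 5 N in +x, so I'll ease that and seat the clip.

```bash
python3 -m handwheel '[[-0.0004,0,0.0005,0,0.005],[0,0,0.0005,0,0.005],[0,0,0,0,0.005],[0,0,0,0,0.005]]'
python3 -m handwheel '[[-0.0003,0,0.0005,0,0.005],[0,0,0,0,0.005],[0,0,0,0,0.005]]'
python3 - <<'E'
from bench import *
from h import *
c=capture("wrist"); s=capture("side"); np.save("w5.npy",c,allow_pickle=True)
print(arm.get_state()["ee_pos"],arm.get_state()["force"],arm.get_state()["ft_torque"])
a=cv2.resize(c["frame"][180:320,280:380],None,fx=4,fy=4,interpolation=cv2.INTER_CUBIC)
b=cv2.resize(s["frame"][140:252,264:344],None,fx=5,fy=5,interpolation=cv2.INTER_CUBIC)
cv2.imwrite("pics/w5.png",np.hstack([a,b]))
E
```

```text
time_s: 11.8
ee_pos: [0.5533, -0.1927, 0.0963]
orientation: [3.142, 0.0, 2.96]
force: [2.7, -0.1, 3.1]
grip_width: 0.0113
time_s: 12.1
ee_pos: [0.5534, -0.1928, 0.0962]
orientation: [3.142, -0.0, 2.96]
force: [0.7, 1.6, 6.4]
grip_width: 0.0113
[ 0.55337978 -0.19276039  0.09617959] [0.93483542 0.95674945 7.37694459] [ 0.13050389 -0.16072407 -0.00670328]
```

View pics/w5.png

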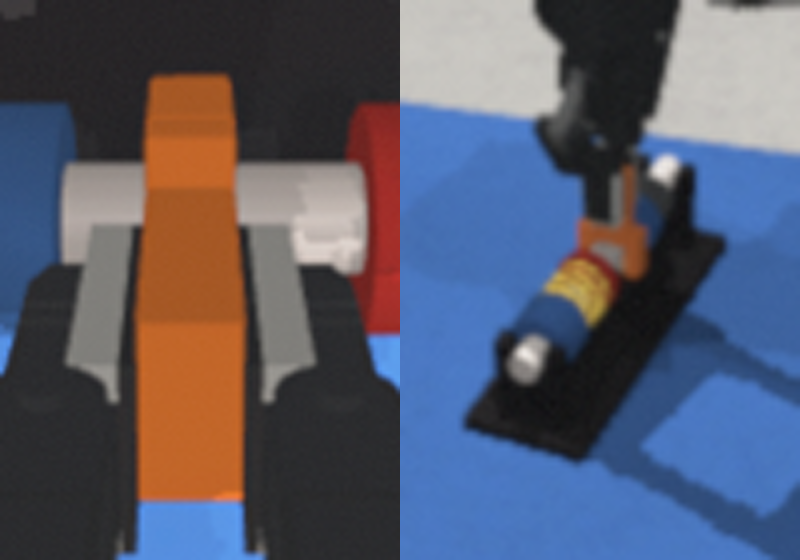

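The clip is fully down: TCP z is 0.0962 against 0.0964 predicted, with 7 N pushing back and the tab upright. The cup is about 18 mm away. I'll ease the downward push and slide along tool +y.

```bash
python3 -m handwheel '[[0,0,-0.0008,0,0.005],[0,0.001,0,0,0.005],[0,0.001,0,0,0.005],[0,0.001,0,0,0.005],[0,0.001,0,0,0.005]]'
python3 -m handwheel '[[0,0.001,0,0,0.005],[0,0.001,0,0,0.005],[0,0.001,0,0,0.005],[0,0.001,0,0,0.005],[0,0.001,0,0,0.005]]'
python3 -m handwheel '[[0,0.001,0,0,0.005],[0,0.001,0,0,0.005],[0,0.001,0,0,0.005],[0,0.001,0,0,0.005]]'
```

```text
time_s: 12.7
ee_pos: [0.5543, -0.1902, 0.0962]
orientation: [-3.139, 0.001, 2.96]
force: [1.2, -5.5, 2.7]
grip_width: 0.0106
time_s: 13.2
ee_pos: [0.5553, -0.1853, 0.0963]
orientation: [-3.139, 0.001, 2.96]
force: [1.0, -5.2, 1.7]
grip_width: 0.0108
time_s: 13.6
ee_pos: [0.556, -0.1814, 0.0963]
orientation: [-3.139, 0.001, 2.96]
force: [1.6, -4.8, 1.8]
grip_width: 0.0111
```

```bash
python3 -m handwheel '[[0,0.001,0,0,0.005],[0,0.001,0,0,0.005],[0,0.001,0,0,0.005],[0,0.0005,0,0,0.005]]'
python3 -m handwheel '[[0,0.0005,0,0,0.005],[0,0.0005,0,0,0.005]]'
python3 - <<'E'
from bench import *
from h import *
from scipy.spatial.transform import Rotation as Ro
c=capture("wrist"); np.save("w6.npy",c,allow_pickle=True); f=c["frame"].astype(int)
st=arm.get_state(); print(st["ee_pos"],st["force"])
for v in(225,230,235,240):
  print(v,[tuple(x) for x in f[v,334:354].tolist()])
E
```

```text
time_s: 14.0
ee_pos: [0.5567, -0.1779, 0.0963]
orientation: [-3.139, 0.001, 2.96]
force: [2.0, -5.0, 2.4]
grip_width: 0.011
time_s: 14.2
ee_pos: [0.5568, -0.177, 0.0963]
orientation: [-3.139, 0.001, 2.96]
force: [2.6, -6.5, 2.2]
grip_width: 0.0107
[ 0.55683784 -0.17690244  0.09627873] [ 1.97497144 -5.22167396  2.64259868]
225 [(43, 103, 198), (43, 103, 198), (39, 101, 196), (45, 100, 192), (85, 114, 175), (131, 140, 158), (148, 152, 161), (148, 153, 160), (125, 130, 148), (62, 66, 129), (37, 42, 135), (37, 41, 143), (39, 45, 145), (39, 43, 145), (37, 41, 143), (38, 42, 143), (38, 42, 144), (37, 42, 143), (39, 43, 143), (38, 43, 144)]
230 [(38, 88, 167), (36, 88, 166), (37, 88, 167), (42, 88, 166), (85, 111, 164), (134, 146, 167), (158, 163, 172), (159, 164, 173), (139, 144, 161), (84, 88, 138), (42, 45, 136), (36, 41, 144), (37, 43, 145), (38, 44, 145), (39, 43, 146), (38, 42, 145), (38, 43, 145), (39, 41, 145), (38, 42, 145), (37, 42, 146)]
235 [(37, 88, 167), (36, 88, 166), (35, 88, 166), (37, 88, 166), (52, 92, 161), (109, 123, 156), (148, 151, 159), (150, 154, 161), (136, 139, 155), (91, 95, 137), (61, 63, 133), (58, 61, 139), (58, 61, 141), (59, 63, 141), (59, 62, 141), (60, 63, 141), (58, 62, 140), (54, 58, 142), (46, 51, 145), (40, 45, 157)]
240 [(36, 88, 166), (37, 88, 166), (36, 88, 166), (37, 89, 168), (36, 87, 166), (38, 73, 135), (38, 40, 54), (45, 44, 42), (88, 90, 91), (123, 127, 128), (124, 128, 130), (123, 127, 129), (123, 127, 128), (124, 127, 129), (123, 127, 128), (124, 127, 129), (124, 129, 129), (124, 127, 128), (109, 113, 132), (70, 74, 142)]
```

About 4 px of shaft (roughly 2.5 mm) still shows between clip and cup.

```bash
python3 -m handwheel '[[0,0.0005,0,0,0.005],[0,0.0005,0,0,0.005]]'
python3 -m handwheel '[[0,0.00025,0,0,0.005],[0,0.00025,0,0,0.005]]'
python3 -m handwheel '[[0,0.00025,0,0,0.005],[0,0.00025,0,0,0.005]]'
python3 - <<'E'
from bench import *
import numpy as np
F=[]
for i in range(4):
    f=capture("wrist")["frame"];F.append(arm.get_state()["force"])
print(np.mean(F,0),arm.get_state()["ee_pos"]); print([tuple(x) for x in f[230,334:350].tolist()])
E
```

```text
time_s: 14.45
ee_pos: [0.557, -0.176, 0.0963]
orientation: [-3.139, 0.001, 2.96]
force: [2.5, -5.2, 2.4]
grip_width: 0.011
time_s: 14.65
ee_pos: [0.5571, -0.1755, 0.0963]
orientation: [-3.139, 0.001, 2.96]
force: [1.8, -5.2, 3.1]
grip_width: 0.0108
time_s: 14.85
ee_pos: [0.5572, -0.175, 0.0962]
orientation: [-3.139, 0.001, 2.96]
force: [2.4, -5.8, 1.8]
grip_width: 0.011
[ 2.07746411 -4.97915172  2.28535342] [ 0.55721398 -0.17493954  0.09628435]
[(35, 88, 166), (37, 88, 166), (38, 88, 167), (37, 88, 166), (49, 88, 157), (55, 77, 138), (39, 44, 132), (37, 41, 143), (37, 42, 145), (39, 43, 146), (38, 42, 145), (38, 43, 145), (39, 44, 146), (38, 41, 145), (37, 41, 145), (37, 42, 145)]
```

```bash
for i in 1; do python3 -m handwheel '[[0,0.00025,0,0,0.005],[0,0,0,0,0.005]]'; done
python3 -m handwheel '[[0,0.00025,0,0,0.005],[0,0,0,0,0.005]]'
```

```text
time_s: 15.25
ee_pos: [0.5572, -0.1747, 0.0963]
orientation: [-3.139, 0.001, 2.96]
force: [1.4, -5.6, 2.7]
grip_width: 0.0112
time_s: 15.45
ee_pos: [0.5573, -0.1745, 0.0963]
orientation: [-3.139, 0.001, 2.96]
force: [2.0, -5.0, 2.1]
grip_width: 0.0114
```

```bash
python3 -m handwheel '[[0,0.00025,0,0,0.005],[0,0,0,0,0.005]]'
python3 -m handwheel '[[0,0.00025,0,0,0.005],[0,0,0,0,0.005]]'
```

```text
time_s: 15.65
ee_pos: [0.5573, -0.1742, 0.0963]
orientation: [-3.139, 0.001, 2.96]
force: [2.7, -4.6, 2.3]
grip_width: 0.0114
time_s: 15.85
ee_pos: [0.5573, -0.1742, 0.0963]
orientation: [-3.139, 0.001, 2.96]
force: [2.3, -6.5, 3.0]
grip_width: 0.0108
```

```bash
python3 -m handwheel '[[0,0.00025,0,0,0.005],[0,0,0,0,0.005]]'
python3 - <<'E'
from bench import *
import numpy as np
F=[];P=[]
for i in range(5):
    f=capture("wrist")["frame"];s=arm.get_state();F.append(s["force"]);P.append(s["ee_pos"])
print(np.mean(F,0),np.mean(P,0)); print([tuple(x) for x in f[230,334:350].tolist()])
E
```

```text
time_s: 16.05
ee_pos: [0.5573, -0.1742, 0.0963]
orientation: [-3.139, 0.001, 2.96]
force: [1.5, -6.3, 2.7]
grip_width: 0.0108
[ 1.15078848 -6.7432686   2.39589505] [ 0.5573416  -0.17419269  0.09627157]
[(37, 88, 167), (34, 88, 166), (38, 90, 167), (36, 88, 166), (37, 77, 157), (39, 54, 146), (38, 42, 144), (39, 42, 145), (36, 42, 145), (39, 42, 146), (39, 44, 146), (38, 42, 146), (39, 44, 146), (39, 43, 145), (38, 42, 146), (40, 44, 146)]
```

Contact: the tool has stalled and axial force rose from 4.5 to 6.4 N, about 1.9 N on the cup. I'll push on gently to about 5–6 N on the cup.

```bash
python3 -m handwheel '[[0,0.00025,0,0,0.005],[0,0,0,0,0.005]]'
python3 -m handwheel '[[0,0.00025,0,0,0.005],[0,0,0,0,0.005]]'
python3 - <<'E'
from bench import *
import numpy as np
F=[];P=[]
for i in range(4):
    f=capture("wrist")["frame"];s=arm.get_state();F.append(s["force"]);P.append(s["ee_pos"])
print(np.mean(F,0),np.mean(P,0))
E
```

```text
time_s: 16.5
ee_pos: [0.5574, -0.1741, 0.0963]
orientation: [-3.138, 0.001, 2.96]
force: [1.5, -7.2, 2.2]
grip_width: 0.0109
time_s: 16.7
ee_pos: [0.5574, -0.1741, 0.0963]
orientation: [-3.138, 0.001, 2.961]
force: [0.7, -9.2, 2.0]
grip_width: 0.0111
[ 1.31277845 -7.61076886  2.12950887] [ 0.55736619 -0.17411019  0.0962869 ]
```

```bash
python3 -m handwheel '[[0,0.0004,0,0,0.005],[0,0.0003,0,0,0.005],[0,0,0,0,0.005]]'
python3 - <<'E'
from bench import *
import numpy as np
F=[];P=[]
for i in range(4):
    f=capture("wrist")["frame"];s=arm.get_state();F.append(s["force"]);P.append(s["ee_pos"])
print(np.mean(F,0),np.mean(P,0))
E
```

```text
time_s: 17.2
ee_pos: [0.5574, -0.174, 0.0963]
orientation: [-3.137, 0.001, 2.961]
force: [0.7, -10.0, 2.0]
grip_width: 0.0113
[  0.55426658 -10.04061039   1.72096855] [ 0.5573821  -0.17401536  0.09629635]
```

About 5.2 N bears on the cup (9.8 N axial less 4.5 N drag). I'll hold it, then relieve the push before opening.

```bash
python3 -m handwheel '[[0,0,0,0,0.005],[0,0,0,0,0.005],[0,0,0,0,0.005],[0,0,0,0,0.005],[0,0,0,0,0.005],[0,0,0,0,0.005],[0,0,0,0,0.005],[0,0,0,0,0.005],[0,0,0,0,0.005],[0,0,0,0,0.005],[0,0,0,0,0.005],[0,0,0,0,0.005]]'
python3 -m handwheel '[[0,-0.0004,0,0,0.005],[0,-0.0004,0,0,0.005],[0,-0.0004,0,0,0.005],[0,0,0,0,0.005]]'
python3 -m handwheel '[[0,-0.0004,0,0,0.005],[0,0,0,0,0.005],[0,0,0,0,0.005]]'
```

```text
time_s: 18.6
ee_pos: [0.5574, -0.174, 0.0963]
orientation: [-3.137, 0.001, 2.961]
force: [0.7, -10.1, 1.5]
grip_width: 0.011
time_s: 19.0
ee_pos: [0.5573, -0.1742, 0.0963]
orientation: [-3.139, 0.001, 2.96]
force: [1.8, -6.6, 2.4]
grip_width: 0.0106
time_s: 19.3
ee_pos: [0.5573, -0.1742, 0.0962]
orientation: [-3.139, 0.001, 2.96]
force: [1.8, -4.9, 2.2]
grip_width: 0.011
```

```bash
python3 -m handwheel '[[0,-0.0004,0,0,0.005],[0,-0.0004,0,0,0.005],[0,-0.0002,0,0,0.005],[0,0,0,0,0.005]]'
```

```text
time_s: 19.7
ee_pos: [0.5573, -0.1743, 0.0963]
orientation: [-3.141, 0.001, 2.96]
force: [1.6, -5.1, 3.5]
grip_width: 0.0111
```

```bash
python3 - <<'E'
from bench import *
import numpy as np
F=[]
for i in range(4):
    capture("wrist");s=arm.get_state();F.append(s["force"])
print(np.round(F,1),s["ee_pos"])
E
```

```text
[[ 1.9 -4.9  2.1]
 [ 2.9 -4.8  1.6]
 [ 2.  -4.9  2.1]
 [ 1.8 -5.9  2.9]] [ 0.55728564 -0.17427861  0.09626199]
```

```bash
python3 -m handwheel '[[0,-0.0004,0,0,0.005],[0,-0.0003,0,0,0.005],[0,0,0,0,0.005],[0,0,0,0,0.005]]'
```

```text
time_s: 20.3
ee_pos: [0.5573, -0.1744, 0.0962]
orientation: [3.141, 0.001, 2.96]
force: [3.9, -3.3, 2.6]
grip_width: 0.011
```

```bash
python3 -m handwheel '[[0,0,0,0,0.016],[0,0,0,0,0.02],[0,0,0,0,0.025],[0,0,0,0,0.03],[0,0,0,0,0.03]]'
python3 -m handwheel '[[0,0,-0.01,0,0.03],[0,0,-0.02,0,0.03],[0,0,-0.03,0,0.03],[0,0,-0.04,0,0.03],[0,0,-0.03,0,0.03],[0,0,0,0,0.03],[0,0,0,0,0.03]]'
python3 - <<'E'
from bench import *
from h import *
c=capture("wrist"); s=capture("side"); t=capture("top")
a=cv2.resize(c["frame"][140:280,230:430],None,fx=2,fy=2,interpolation=cv2.INTER_CUBIC)
t2=cv2.resize(t["frame"][160:220,280:380],None,fx=4,fy=4,interpolation=cv2.INTER_CUBIC)
b=cv2.resize(s["frame"][140:244,264:344],None,fx=5,fy=5,interpolation=cv2.INTER_CUBIC)
cv2.imwrite("pics/w7.png",np.hstack([np.vstack([a,t2]),b]))
E
```

```text
time_s: 20.8
ee_pos: [0.5564, -0.1741, 0.0956]
orientation: [3.141, -0.001, 2.96]
force: [-0.7, -0.1, 0.3]
grip_width: 0.0296
time_s: 21.5
ee_pos: [0.5575, -0.1747, 0.2279]
orientation: [-3.141, 0.003, 2.96]
force: [-1.1, -0.3, -0.1]
grip_width: 0.0302
```

View pics/w7.png

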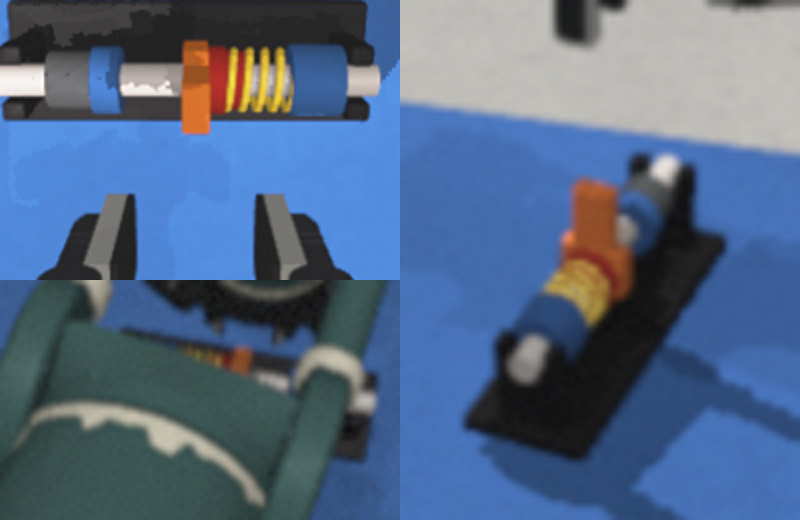

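```bash
python3 - <<'E'
from bench import arm
print(arm.finish_job())
E
```

```text
the job is handed in; nothing more can be done
None
```

The orange C-clip is on the damper's shaft, fully down, tab upright, and resting against the red cup. I handed the job in after about 22 s of robot time; no verdict is reported.

- **Snap-on:** I used the farthest-left stand, the one on the blue mat. The clip went onto bare shaft about 18 mm from the cup. It took about 3 N up at the snap and about 7 N when seated, and the height matched the full-down value to 0.2 mm.
- **Slide and push:** The clip slid about 19 mm with about 4.5 N of drag and met the cup where the camera had put it. I pushed with about 5 N on the cup (9.8 N axial less the drag) and held it for about 1.5 s. The tool moved only about 0.2 mm after contact, so the cup did not shift noticeably.
- **Release:** In the last pictures no gap shows between clip and cup, and the gripper is well clear. I did not take a final overall picture of the other bench items, but nothing was touched on the way.
- **Where readings disagreed:**
  - Before the descent, the camera's view of the tab top was about 1 to 2 mm off the model. The feet and shaft agreed to about 0.5 mm, so I used those.
  - There was a brief sideways load of about 5 N while snapping on, which I eased off.
  - When I backed off before opening, the axial force fell more slowly than expected and was still about 3 N. It was still toward the cup, so the clip had not been dragged back.

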